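Screw down the clamp on the red-topped stack

TASK

The stack of plastic sheets with the red sheet on top has to be clamped for drilling. Screw its clamp fully down by turning the black knob clockwise until the screw comes to its stop, working in part-turns of no more than about half a turn: let go and take a fresh grip between them. Leave the knob of the other clamp, on the stack with the yellow top sheet, as it is.

Things in the scene. Friction and masses are not known exactly. Their poses are not given: they have to be found in the camera images.
- red_screw (a joint): Turn of the screw of the clamp on the red-topped stack, rad: 0 is fully raised; it grows as the knob is turned CLOCKWISE seen from above; the hard stop at 6.283 (one full turn) is fully home, the round steel foot pressing on the stack. Starts between 0 and 1.5. The screw sinks 8 mm per full turn (1.27 mm per rad), turns stiffly (about 0.08 N m) and stays where it is left.
- red_knob (a point): Centre (half-way up, on the axis) of the black knurled knob of that clamp: an upright cylinder 40 mm in diameter and 36 mm tall, white pointer line on its flat top, to be gripped across from above at any yaw. The centre is 140 mm above the table when fully raised, 132 mm when home. z up, x along the pointer; the axes turn with the knob.
- red_clamp: Green clamp fixed to the table, origin at table height on the screw's axis. A crossbeam 186 mm long (along y) and 36 mm wide, top 93 mm above the table (brass nut to 98 mm), bridges the 165 by 120 mm stack of coloured plastic sheets with the red one on top. Only a 14 mm screw lies between knob and nut; nothing stands beside the knob.
- yellow_mark (a point): Outer end of the white pointer line on the knob of the other, identical clamp, whose stack has a yellow top sheet; 18 mm out from that knob's axis and 18 mm above its centre. That knob is to be left alone; this point shows whether it was turned.
Mind the look-alikes: they are no part of the job. What is meant by the red_clamp is not blue or pink, and is the larger of those in its own colour.

How it is judged:
On the way, in this order (a step that is already met when the one before it is completed fails the run):
1. the red-topped stack's knob has been let go part-way (screw between 2.4 and 5.6 rad), no finger touching anything (value of joint red_screw between 2.4 and 5.6 rad and contact force between the fingers and anything else below 0.1 N), for 0.1 s.
2. the screw is home (value of joint red_screw above 5.85 rad), for 0.2 s.
At the end, for the whole second after the job is handed in: The screw of the red-topped stack's clamp is home, at 5.85 rad or more (within 25 degrees of its stop), and the yellow-topped stack's knob is where it was (its pointer end moved less than 6 mm, about 19 degrees of turn) (value of joint red_screw above 5.85 rad and distance of yellow_mark from where it was at the start of the episode below 0.006 m); the robot touches nothing.
It fails at once if the yellow-topped stack's knob is turned (its pointer end moves more than 6 mm) (distance of yellow_mark from where it was at the start of the episode above 0.006 m).
It also fails if it takes over 64 s, if anything falls off the work surface, if the arm or the gripper's body presses on something with over 40 N, if the wrist force passes 120 N, or if a joint passes its speed limit or range.

ROBOT

A 7-joint arm with a two-finger parallel gripper is mounted at the origin on the work surface. World frame = base frame: x ahead of the robot, y to its left, z up, the work surface at z = 0. Lengths are in m, angles in rad, forces in N, time in s.
With the tool pointing down it reaches from about 0.4 to 0.875 m from the base axis. Payload 6.5 kg.
Tool frame: the origin (TCP) lies on the front face of the gripper's body, between the roots of the fingers; the fingertips stand 64 mm ahead of it and the grasp point (between the pads) lies 45 mm ahead of it (bot.grip_point_offset is the distance from the TCP to the grasp point, in m); z points along the fingers, y is the direction in which the jaws open and shut (so a half turn about z gives the same grasp; the last joint's range is limited). The gripper opens to 88 mm and grips with 3 to 60 N. Pads are 18 mm wide; open, the fingers measure 123 mm over their backs; the gripper's body (75 mm by 187 mm) begins 45 mm behind the grasp point.
Start: joints at [1.101, 0.536, -0.004, 1.538, 0.003, 1.067, -0.071], TCP at [0.255, -0.598, 0.303] pointing down, gripper open.
Joint ranges: [-2.7, 2.7], [-0.37, 2.16], [-1.27, 1.26], [0.24, 2.4], [-1.31, 4.45], [0.19, 1.91], [-2.76, 2.76]. Speed limits (rad/s): [2.39, 2.39, 3.14, 3.14, 3.14, 3.14, 3.14].

INTERFACE

Orientations are given as a unit quaternion [w, x, y, z].
In Python, from plant import bot, vision, job_done gives the robot as it stands.
- The arm moves only by the tool move_arm, never from a script. Its argument "increments" is a list of rows, each an object of numbers: "dx", "dy", "dz": the shift along the world's x, y, z in cm; "rx", "ry", "rz": the turn, a rotation vector about the world's x, y, z in units of 10 degrees (1.0 is 10 degrees); "fingers": the opening, from 0 (shut) to 1 (fully open). A call has 1 to 20 rows; each row is the pose to reach, as a shift and turn from the pose commanded when the call began; what a row does not reach only later rows make up. A row lasts 1/8 s, in which the tool goes at most 62.5 mm and 10.7 degrees, less where a joint would pass 70% of its speed; a pose out of reach is approached as far as the arm can. A call with a gripper value outside its range is refused whole. The fingers move at their own pace and stop on an object; "newtons" is the grip in N (left out, the last holds). Time passes only in rows, so rows that repeat a pose let the fingers close. It gives the time, the measured TCP pose, the force and the opening at its end, in the units of the state.
- bot.read_state(): the state, without advancing time (a new reading comes with each control period).
- vision.capture(name): name is "side" or "top" or "wrist"; returns the picture (420x560x3 uint8, blue, green, red); there is no depth.
- vision.camera_info(name): a dict with "K" (3x3 intrinsics, pixels), "dist_coeffs" ([k1, k2, p1, p2, k3] as OpenCV has them; the pictures are not rectified), "cam_to_world" (4x4, takes a point from camera to world coordinates). Camera axes: x right, y down, z forward; pixel columns grow to the right and rows downward; lengths in m; the calibration is good to about 2 mm. A picture is of the moment at which its call begins: read the wrist's pose just before it. camera_info takes no time and is no camera call; for the wrist camera it gives the pose at the moment of the call.
- job_done(): hands the job in, once; it reports no verdict.
The state is a dict: "time": time; "qpos": joint angles; "qd": joint speeds; "joint_efforts": joint torques, N m; "tool_pos": TCP position; "orientation": TCP orientation; "wrist_force": force on the tool from outside, world axes, zero at the start; "moment": the same for the moment, N m; "grip_width": finger opening in m.
Only numpy, scipy, OpenCV 4.12 (cv2) and the standard library are available. Lean on these libraries where they do the work, as an engineer would, in place of code of your own. Each camera call takes 0.05 s, during which the arm holds its last target. There are 200 camera calls.

## Working session

There is one attempt and no reset: what is moved stays moved. The work goes in short steps, Python scripts to look and compute and a tool call to move; the robot and the scene stay as the last step left them, time stands still between calls to the robot, and variables do not carry over. Pictures are saved under pics/ and viewed, about 8 in all and at most 12, crops included, and the job is handed in when it is done.

Besides the shell and the picture viewer there is one more tool, called after "Call:" in YAML: its name, and indented under it one key for each argument. move_arm: Moves the arm, as the interface text tells. Its arguments: {"type":"object","properties":{"increments":{"type":"array"},"newtons":{"type":"number"}},"required":["increments"]}

```bash
mkdir -p pics; python3 - <<'E'
from plant import bot, vision
import cv2, numpy as np
s=bot.read_state(); print(s['time'],s['tool_pos'],s['orientation'],s['grip_width'],bot.grip_point_offset)
for n in('top','side'):
    cv2.imwrite(f'pics/{n}0.png',vision.capture(n)); i=vision.camera_info(n); print(n,np.round(i['cam_to_world'],3).tolist(),np.round(i['K'],1).tolist(),i['dist_coeffs'])
a=cv2.imread('pics/top0.png');b=cv2.imread('pics/side0.png')
E
ls
```

```text
0.0 [ 0.2551967  -0.59728111  0.30184373] [-8.16044370e-04  9.79681281e-01  2.00558884e-01 -2.34658401e-04] 0.0879794189252187 0.0453
top [[0.003, -0.992, 0.126, 0.312], [-1.0, -0.001, 0.011, -0.025], [-0.011, -0.126, -0.992, 1.099], [0.0, 0.0, 0.0, 1.0]] [[461.8, 0.0, 284.5], [0.0, 461.8, 208.2], [0.0, 0.0, 1.0]] [-0.05421158  0.          0.          0.          0.        ]
side [[-0.984, -0.081, 0.159, 0.301], [-0.178, 0.52, -0.836, 0.672], [-0.015, -0.85, -0.526, 0.553], [0.0, 0.0, 0.0, 1.0]] [[428.0, 0.0, 273.8], [0.0, 428.0, 211.7], [0.0, 0.0, 1.0]] [-0.08951826  0.          0.          0.          0.        ]
pics
```

View pics/top0.png

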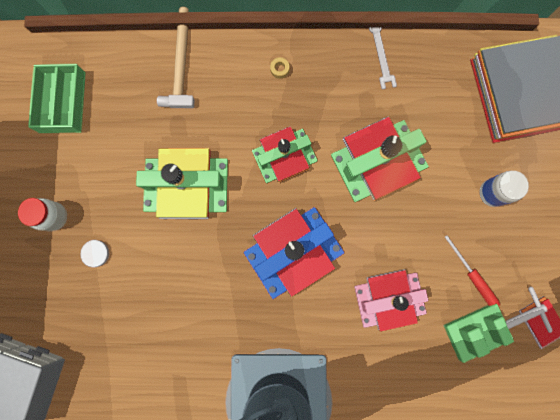

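View pics/side0.png

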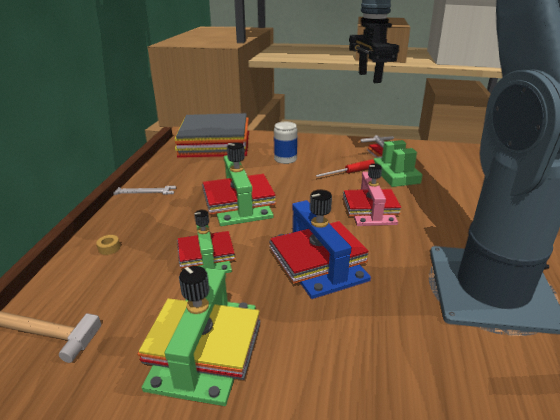

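Candidates for the red clamp's knob, by pixel in the top view:
- (391,147): large green clamp with red top sheet
- (285,146): small green clamp with red top sheet
- (294,250): blue clamp
- (400,303): pink clamp
- (172,174): green clamp with yellow top sheet

In the side view the large green one is at (235,152). I choose top (391,147), the larger green clamp on a red-topped stack, and will check it in a close crop.

```bash
cat > h.py <<'E'
import cv2, numpy as np
from plant import bot, vision
def ray(n,uv,info=None):
    i=info or vision.camera_info(n); T=np.array(i['cam_to_world'])
    p=cv2.undistortPoints(np.array([[uv]],float),np.array(i['K']),np.array(i['dist_coeffs']))[0,0]
    return T[:3,3],T[:3,:3]@np.array([p[0],p[1],1])
def onz(n,uv,z,info=None):
    o,d=ray(n,uv,info); return o+d*(z-o[2])/d[2]
def cross(r1,r2):
    A=np.stack([r1[1],-r2[1]],1); t=np.linalg.lstsq(A,r2[0]-r1[0],rcond=None)[0]
    a=r1[0]+t[0]*r1[1]; b=r2[0]+t[1]*r2[1]; return (a+b)/2,np.linalg.norm(a-b)
def dark(img,box,th=60):
    x0,y0,x1,y1=box; m=(img[y0:y1,x0:x1].max(2)<th).astype(np.uint8)
    n,l,s,c=cv2.connectedComponentsWithStats(m); k=1+np.argmax(s[1:,4]); return s[k]+[x0,y0,0,0,0],c[k]+[x0,y0]
E
python3 - <<'E'
from h import *
t=cv2.imread('pics/top0.png');s=cv2.imread('pics/side0.png')
a=dark(t,(370,125,415,168)); b=dark(s,(222,138,250,164))
print(a,b); print(cross(ray('top',a[1]),ray('side',b[1]))); print(onz('top',a[1],.145))
f=lambda im,x,y:cv2.resize(im[y:y+100,x:x+130],(390,300),interpolation=cv2.INTER_CUBIC)
cv2.imwrite('pics/crop.png',np.hstack([f(t,325,105),f(s,175,125)]))
E
```

```text
(array([382, 146,   3,   6,  10]), array([382.8, 147.9])) (array([227, 143,  18,  19, 270]), array([235.68888889, 152.12592593]))
(array([ 0.56072352, -0.22273571,  0.14640299]), np.float64(0.002462399594135049))
[ 0.56234311 -0.22285977  0.145     ]
```

View pics/crop.png

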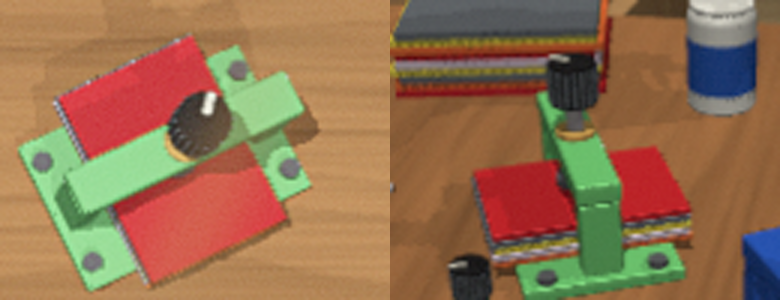

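The crop shows a large green clamp with a red top sheet. In the top view the knob body is at about (391,146), with its pointer toward the top of the image. The two-ray fix gives (0.561, -0.223, 0.146), which fits the expected knob height. I'll now move over it and pre-wind the wrist.

Call:
move_arm:
  increments:
    - {"dx":30.6,"dy":37.5,"dz":0,"rz":6,"fingers":1}
    - {"dx":30.6,"dy":37.5,"dz":0,"rz":6,"fingers":1}
    - {"dx":30.6,"dy":37.5,"dz":0,"rz":6,"fingers":1}
    - {"dx":30.6,"dy":37.5,"dz":0,"rz":6,"fingers":1}
    - {"dx":30.6,"dy":37.5,"dz":0,"rz":6,"fingers":1}
    - {"dx":30.6,"dy":37.5,"dz":0,"rz":12,"fingers":1}
    - {"dx":30.6,"dy":37.5,"dz":0,"rz":12,"fingers":1}
    - {"dx":30.6,"dy":37.5,"dz":0,"rz":12,"fingers":1}
    - {"dx":30.6,"dy":37.5,"dz":0,"rz":12,"fingers":1}
    - {"dx":30.6,"dy":37.5,"dz":0,"rz":12,"fingers":1}
    - {"dx":30.6,"dy":37.5,"dz":0,"rz":12,"fingers":1}
    - {"dx":30.6,"dy":37.5,"dz":0,"rz":12,"fingers":1}
    - {"dx":30.6,"dy":37.5,"dz":0,"rz":12,"fingers":1}
    - {"dx":30.6,"dy":37.5,"dz":0,"rz":12,"fingers":1}

```text
schema error: expected keys dx, dy, dz, rx, ry, rz, fingers
```

```bash
python3 - <<'E'
from h import *
s=bot.read_state(); i=vision.camera_info('wrist'); w=vision.capture('wrist'); cv2.imwrite('pics/w1.png',w)
print(s['time'],s['tool_pos'],s['orientation'],s['qpos']); print(np.round(i['cam_to_world'],4).tolist(),i['K'],i['dist_coeffs'])
np.save('w1T.npy',i['cam_to_world'])
E
```

```text
0.1 [ 0.25519447 -0.59732117  0.30195245] [-7.22938768e-04  9.79684482e-01  2.00543632e-01 -2.14066709e-04] [ 1.10081099  0.53705511 -0.00442301  1.5387671   0.00261103  1.06728393
 -0.07122324]
[[0.3925, -0.8873, -0.2422, 0.3177], [-0.9198, -0.3788, -0.1027, -0.5708], [-0.0006, 0.263, -0.9648, 0.3841], [0.0, 0.0, 0.0, 1.0]] [[347.2765655    0.         273.27170744]
 [  0.         347.2765655  214.47879439]
 [  0.           0.           1.        ]] [-0.01740163  0.          0.          0.          0.        ]
```

View pics/w1.png

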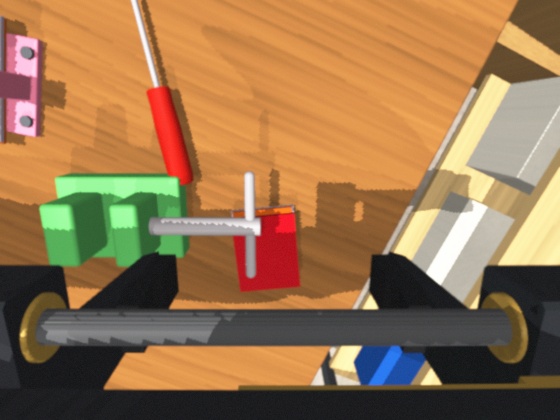

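The call was refused because every key is needed, so the arm has not moved. The wrist picture therefore still shows the start view, with the vice at (120,215) and the fingers at the bottom. I'll resend it with all the keys.

Call:
move_arm:
  increments:
    - {"dx":30.6,"dy":37.5,"dz":0,"rx":0,"ry":0,"rz":6,"fingers":1}
    - {"dx":30.6,"dy":37.5,"dz":0,"rx":0,"ry":0,"rz":6,"fingers":1}
    - {"dx":30.6,"dy":37.5,"dz":0,"rx":0,"ry":0,"rz":6,"fingers":1}
    - {"dx":30.6,"dy":37.5,"dz":0,"rx":0,"ry":0,"rz":6,"fingers":1}
    - {"dx":30.6,"dy":37.5,"dz":0,"rx":0,"ry":0,"rz":6,"fingers":1}
    - {"dx":30.6,"dy":37.5,"dz":0,"rx":0,"ry":0,"rz":12,"fingers":1}
    - {"dx":30.6,"dy":37.5,"dz":0,"rx":0,"ry":0,"rz":12,"fingers":1}
    - {"dx":30.6,"dy":37.5,"dz":0,"rx":0,"ry":0,"rz":12,"fingers":1}
    - {"dx":30.6,"dy":37.5,"dz":0,"rx":0,"ry":0,"rz":12,"fingers":1}
    - {"dx":30.6,"dy":37.5,"dz":0,"rx":0,"ry":0,"rz":12,"fingers":1}
    - {"dx":30.6,"dy":37.5,"dz":0,"rx":0,"ry":0,"rz":12,"fingers":1}
    - {"dx":30.6,"dy":37.5,"dz":0,"rx":0,"ry":0,"rz":12,"fingers":1}
    - {"dx":30.6,"dy":37.5,"dz":0,"rx":0,"ry":0,"rz":12,"fingers":1}
    - {"dx":30.6,"dy":37.5,"dz":0,"rx":0,"ry":0,"rz":12,"fingers":1}

```text
time: 1.9
tool_pos: [0.5613, -0.2227, 0.3027]
orientation: [-0.0, 0.317, 0.948, -0.0]
wrist_force: [-0.1, -0.0, -0.5]
grip_width: 0.0882
```

```bash
python3 - <<'E'
from h import *
s=bot.read_state(); i=vision.camera_info('wrist'); w=vision.capture('wrist'); cv2.imwrite('pics/w2.png',w)
print(s['time'],s['tool_pos'],s['orientation'],s['qpos']); print(np.round(i['cam_to_world'],4).tolist())
np.save('w2T.npy',i['cam_to_world'])
E
```

```text
1.9 [ 0.56134039 -0.22272675  0.30266765] [-4.95185458e-05  3.17178798e-01  9.48365754e-01 -6.77253245e-05] [ 0.71582793  0.5228589  -0.57493366  1.64018983  0.31444115  1.07239056
  0.97531167]
[[0.602, 0.7706, 0.2093, 0.5082], [0.7985, -0.5806, -0.1591, -0.182], [-0.0011, 0.2629, -0.9648, 0.3848], [0.0, 0.0, 0.0, 1.0]]
```

View pics/w2.png

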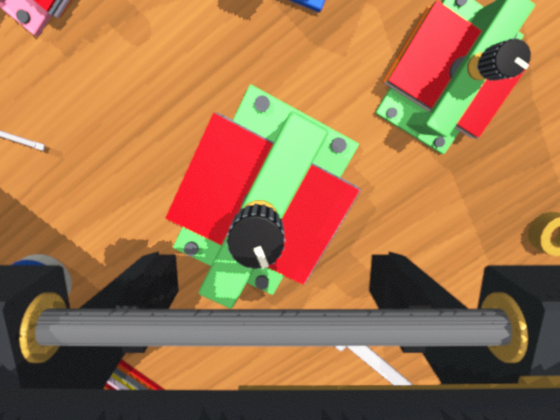

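```bash
python3 - <<'E'
from h import *
w=cv2.imread('pics/w2.png'); i=vision.camera_info('wrist')
m=np.zeros(w.shape[:2],np.uint8); m[195:285,215:300]=((w.max(2)<70)|(w.min(2)>150))[195:285,215:300]
m=cv2.morphologyEx(m,cv2.MORPH_CLOSE,np.ones((5,5)))
n,l,st,c=cv2.connectedComponentsWithStats(m);k=1+np.argmax(st[1:,4]);print(st[k],c[k])
x,y,ww,h=st[k][:4]; r=ww/2
for uv in [(x+r,y+h-r)]: print(uv,onz('wrist',uv,.156,i))
ct=onz('wrist',(x+r,y+h-r),.156,i)
g=(w.min(2)>150)&(l==k); yy,xx=np.nonzero(g); print(xx.mean(),yy.mean())
p=onz('wrist',(xx.mean(),yy.mean()),.156,i)-ct; print(p,np.degrees(np.arctan2(p[1],p[0])))
print([np.linalg.norm(onz('wrist',(x,y+h-r),.156,i)-onz('wrist',(x+ww,y+h-r),.156,i))])
E
```

```text
[ 228  195   64   74 3054] [257.87851997 232.75933202]
(np.float64(260.0), np.float64(237.0)) [ 0.5653473  -0.23688162  0.156     ]
269.49094567404427 218.1348088531187
[-0.00690128  0.01350995  0.        ] 117.05928874984868
[np.float64(0.04452102407204965)]
```

```bash
python3 - <<'E'
from h import *
w=cv2.imread('pics/w2.png'); i=vision.camera_info('wrist')
m=(w.max(2)<60).astype(np.uint8); m[:200]=0;m[272:]=0;m[:,:220]=0;m[:,292:]=0
n,l,st,c=cv2.connectedComponentsWithStats(m);k=1+np.argmax(st[1:,4]);print(st[k],c[k])
ys,xs=np.nonzero(l==k); hull=cv2.convexHull(np.stack([xs,ys],1).astype(np.int32))[:,0]; low=hull[hull[:,1]>238].astype(float)
A=np.c_[2*low,np.ones(len(low))]; s=np.linalg.lstsq(A,(low**2).sum(1),rcond=None)[0]; r=np.sqrt(s[2]+s[0]**2+s[1]**2); print(s[:2],r)
ct=onz('wrist',s[:2],.156,i); print(ct)
for e in [(268,267),(261,250)]:
    p=onz('wrist',e,.156,i)-ct; print(p,np.degrees(np.arctan2(p[1],p[0])))
t=cv2.imread('pics/top0.png'); print(onz('top',(391,146.3),.138),onz('top',(393,144),.156))
print(cross(ray('wrist',s[:2],i),ray('top',(393,144))),cross(ray('wrist',s[:2],i),ray('side',(235.7,145))))
E
```

```text
[ 228  206   55   62 2027] [254.09472126 238.85101135]
[255.49941989 239.66549608] 27.532126559495193
[ 0.56501533 -0.24058386  0.156     ]
[ 2.16492133e-02 -5.50109527e-03  2.77555756e-17] -14.257198629354907
[ 0.00839823 -0.00161524  0.        ] -10.886841746837984
[ 0.56774729 -0.24198502  0.138     ] [ 0.56793043 -0.2422847   0.156     ]
(array([ 0.56111892, -0.23643671,  0.17658679]), np.float64(0.0031085157774222313)) (array([ 0.56415679, -0.240513  ,  0.15667   ]), np.float64(0.0013719229968357591))
```

The knob is at (0.566, -0.241) and its top at 0.157. The side+wrist pair gives that height directly, and the top view agrees within 3 mm in the plane. The pointer is at about -13° yaw. The clamp's x axis is at about 23°, so if zero lies there the screw is at about 0.63 rad. I'll descend and grip lightly.

Call:
move_arm:
  increments:
    - {"dx":0.5,"dy":-1.8,"dz":-3,"rx":0,"ry":0,"rz":0,"fingers":1}
    - {"dx":0.5,"dy":-1.8,"dz":-7,"rx":0,"ry":0,"rz":0,"fingers":1}
    - {"dx":0.5,"dy":-1.8,"dz":-11.9,"rx":0,"ry":0,"rz":0,"fingers":1}
    - {"dx":0.5,"dy":-1.8,"dz":-11.9,"rx":0,"ry":0,"rz":0,"fingers":1}
    - {"dx":0.5,"dy":-1.8,"dz":-11.9,"rx":0,"ry":0,"rz":0,"fingers":0.3}
    - {"dx":0.5,"dy":-1.8,"dz":-11.9,"rx":0,"ry":0,"rz":0,"fingers":0.3}
    - {"dx":0.5,"dy":-1.8,"dz":-11.9,"rx":0,"ry":0,"rz":0,"fingers":0.3}
    - {"dx":0.5,"dy":-1.8,"dz":-11.9,"rx":0,"ry":0,"rz":0,"fingers":0.3}
    - {"dx":0.5,"dy":-1.8,"dz":-11.9,"rx":0,"ry":0,"rz":0,"fingers":0.3}
  newtons: 10

```text
time: 3.08
tool_pos: [0.5661, -0.2412, 0.184]
orientation: [-0.0, 0.316, 0.949, -0.001]
wrist_force: [-6.1, -8.5, 4.5]
grip_width: 0.0401
```

The grip closed at 40.1 mm, the knob's diameter. A side force of about 10 N shows the tool is slightly off along the jaw, so I'll centre it and then firm up the grip.

Call:
move_arm:
  increments:
    - {"dx":-0.12,"dy":-0.16,"dz":0,"rx":0,"ry":0,"rz":0,"fingers":0.3}
    - {"dx":-0.12,"dy":-0.16,"dz":0,"rx":0,"ry":0,"rz":0,"fingers":0.3}
    - {"dx":-0.12,"dy":-0.16,"dz":0,"rx":0,"ry":0,"rz":0,"fingers":0.3}
  newtons: 20

```text
time: 3.45
tool_pos: [0.5656, -0.2419, 0.184]
orientation: [0.0, 0.316, 0.949, 0.0]
wrist_force: [1.2, 2.0, 3.8]
grip_width: 0.0395
```

Call:
move_arm:
  increments:
    - {"dx":0,"dy":0,"dz":-0.02,"rx":0,"ry":0,"rz":-1,"fingers":0.3}
    - {"dx":0,"dy":0,"dz":-0.04,"rx":0,"ry":0,"rz":-2,"fingers":0.3}
    - {"dx":0,"dy":0,"dz":-0.07,"rx":0,"ry":0,"rz":-3,"fingers":0.3}
    - {"dx":0,"dy":0,"dz":-0.09,"rx":0,"ry":0,"rz":-4,"fingers":0.3}
    - {"dx":0,"dy":0,"dz":-0.11,"rx":0,"ry":0,"rz":-5,"fingers":0.3}
    - {"dx":0,"dy":0,"dz":-0.13,"rx":0,"ry":0,"rz":-6,"fingers":0.3}

```text
time: 4.2
tool_pos: [0.5658, -0.2418, 0.1827]
orientation: [0.0, 0.75, 0.662, 0.001]
wrist_force: [1.6, 1.7, 1.4]
grip_width: 0.0393
```

```bash
python3 - <<'E'
from h import *
s=bot.read_state(); print(s['time'],s['qpos'],s['wrist_force'],s['moment'])
E
```

```text
4.2 [ 0.51570854  0.63807695 -0.25797864  1.70899935  0.20844373  0.82039067
  0.03910474] [1.60301165 1.7273607  1.38910016] [ 0.25217738 -0.25420056  0.08151762]
```

Call:
move_arm:
  increments:
    - {"dx":0,"dy":0,"dz":-0.02,"rx":0,"ry":0,"rz":-1,"fingers":0.3}
    - {"dx":0,"dy":0,"dz":-0.04,"rx":0,"ry":0,"rz":-2,"fingers":0.3}
    - {"dx":0,"dy":0,"dz":-0.07,"rx":0,"ry":0,"rz":-3,"fingers":0.3}
    - {"dx":0,"dy":0,"dz":-0.09,"rx":0,"ry":0,"rz":-4,"fingers":0.3}
    - {"dx":0,"dy":0,"dz":-0.11,"rx":0,"ry":0,"rz":-5,"fingers":0.3}
    - {"dx":0,"dy":0,"dz":-0.13,"rx":0,"ry":0,"rz":-6,"fingers":0.3}
    - {"dx":0,"dy":0,"dz":-0.16,"rx":0,"ry":0,"rz":-7,"fingers":0.3}
    - {"dx":0,"dy":0,"dz":-0.18,"rx":0,"ry":0,"rz":-8,"fingers":0.3}
    - {"dx":0,"dy":0,"dz":-0.2,"rx":0,"ry":0,"rz":-9,"fingers":0.3}
    - {"dx":0,"dy":0,"dz":-0.22,"rx":0,"ry":0,"rz":-10,"fingers":0.3}
    - {"dx":0,"dy":0,"dz":-0.22,"rx":0,"ry":0,"rz":-10,"fingers":0.3}

```text
time: 5.58
tool_pos: [0.566, -0.2421, 0.1805]
orientation: [0.0, 0.989, -0.146, 0.001]
wrist_force: [3.2, 0.0, 0.4]
grip_width: 0.0394
```

```bash
python3 - <<'E'
from h import *
s=bot.read_state(); print(s['time'],s['qpos'],s['wrist_force'],s['moment'],s['orientation'])
E
```

```text
5.575 [ 0.20272829  0.63179064  0.17912592  1.7303509  -0.14844302  0.79131373
 -1.4108368 ] [3.21502698e+00 3.02926095e-03 3.72034476e-01] [ 0.28544939 -0.566723   -0.10378824] [ 1.46847121e-04  9.89328079e-01 -1.45703507e-01  6.47302464e-04]
```

The tool turned 160° with a moment of about 0.08–0.1 N m and no sign of slip. I'll let go, rise, wind back and check the pointer.

Call:
move_arm:
  increments:
    - {"dx":0,"dy":0,"dz":0,"rx":0,"ry":0,"rz":0,"fingers":1}
    - {"dx":0,"dy":0,"dz":0,"rx":0,"ry":0,"rz":0,"fingers":1}
    - {"dx":0,"dy":0,"dz":0,"rx":0,"ry":0,"rz":0,"fingers":1}
    - {"dx":0,"dy":0,"dz":0,"rx":0,"ry":0,"rz":0,"fingers":1}
    - {"dx":0,"dy":0,"dz":4,"rx":0,"ry":0,"rz":0,"fingers":1}
    - {"dx":0,"dy":0,"dz":9,"rx":0,"ry":0,"rz":1,"fingers":1}
    - {"dx":0,"dy":0,"dz":12,"rx":0,"ry":0,"rz":2,"fingers":1}
    - {"dx":0,"dy":0,"dz":12,"rx":0,"ry":0,"rz":3,"fingers":1}
    - {"dx":0,"dy":0,"dz":12,"rx":0,"ry":0,"rz":4,"fingers":1}
    - {"dx":0,"dy":0,"dz":12,"rx":0,"ry":0,"rz":5,"fingers":1}
    - {"dx":0,"dy":0,"dz":12,"rx":0,"ry":0,"rz":6,"fingers":1}
    - {"dx":0,"dy":0,"dz":12,"rx":0,"ry":0,"rz":7,"fingers":1}
    - {"dx":0,"dy":0,"dz":12,"rx":0,"ry":0,"rz":8,"fingers":1}

```text
time: 7.2
tool_pos: [0.565, -0.2424, 0.3002]
orientation: [-0.0, 0.85, 0.526, -0.0]
wrist_force: [-1.4, 0.7, -0.3]
grip_width: 0.0882
```

Call:
move_arm:
  increments:
    - {"dx":0,"dy":0,"dz":0,"rx":0,"ry":0,"rz":1,"fingers":1}
    - {"dx":0,"dy":0,"dz":0,"rx":0,"ry":0,"rz":2,"fingers":1}
    - {"dx":0,"dy":0,"dz":0,"rx":0,"ry":0,"rz":3,"fingers":1}
    - {"dx":0,"dy":0,"dz":0,"rx":0,"ry":0,"rz":4,"fingers":1}
    - {"dx":0,"dy":0,"dz":0,"rx":0,"ry":0,"rz":5,"fingers":1}
    - {"dx":0,"dy":0,"dz":0,"rx":0,"ry":0,"rz":6,"fingers":1}
    - {"dx":0,"dy":0,"dz":0,"rx":0,"ry":0,"rz":7,"fingers":1}
    - {"dx":0,"dy":0,"dz":0,"rx":0,"ry":0,"rz":8,"fingers":1}
    - {"dx":0,"dy":0,"dz":0,"rx":0,"ry":0,"rz":8,"fingers":1}

```text
time: 8.32
tool_pos: [0.565, -0.2426, 0.3001]
orientation: [-0.0, 0.317, 0.948, 0.0]
wrist_force: [0.7, -0.1, 0.0]
grip_width: 0.0882
```

```bash
python3 - <<'E'
from h import *
s=bot.read_state(); w=vision.capture('wrist'); cv2.imwrite('pics/w3.png',w[100:330,130:410])
print(s['time'],s['tool_pos'],s['qpos'],s['orientation'])
i=vision.camera_info('wrist'); T=np.array(i['cam_to_world']); 
for q in([.5655,-.242,.153],):
    pc=np.linalg.inv(T)@np.r_[q,1]; print(cv2.projectPoints(pc[:3],np.zeros(3),np.zeros(3),np.array(i['K']),np.array(i['dist_coeffs']))[0])
E
```

```text
8.325 [ 0.56495296 -0.24259337  0.30005057] [ 0.62757936  0.5137814  -0.41236078  1.61988674  0.22801562  1.05617534
  1.07545296] [-1.70873020e-04  3.17006733e-01  9.48423267e-01  9.31977014e-05]
[[[273.90783948 220.8600075 ]]]
```

View pics/w3.png

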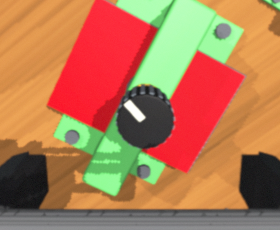

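The knob is at crop (145,120) with its pointer end at (126,101), a yaw of about 188°. It turned about -159° as commanded, so the screw is at about 3.4 rad and let go. Next is the second stroke.

Call:
move_arm:
  increments:
    - {"dx":0,"dy":0,"dz":-4,"rx":0,"ry":0,"rz":0,"fingers":1}
    - {"dx":0,"dy":0,"dz":-8,"rx":0,"ry":0,"rz":0,"fingers":1}
    - {"dx":0,"dy":0,"dz":-11.9,"rx":0,"ry":0,"rz":0,"fingers":1}
    - {"dx":0,"dy":0,"dz":-11.9,"rx":0,"ry":0,"rz":0,"fingers":1}
    - {"dx":0,"dy":0,"dz":-11.9,"rx":0,"ry":0,"rz":0,"fingers":0.3}
    - {"dx":0,"dy":0,"dz":-11.9,"rx":0,"ry":0,"rz":0,"fingers":0.3}
    - {"dx":0,"dy":0,"dz":-11.9,"rx":0,"ry":0,"rz":0,"fingers":0.3}
    - {"dx":0,"dy":0,"dz":-11.9,"rx":0,"ry":0,"rz":0,"fingers":0.3}
    - {"dx":0,"dy":0,"dz":-11.9,"rx":0,"ry":0,"rz":0,"fingers":0.3}
  newtons: 20

```text
time: 9.5
tool_pos: [0.5654, -0.2422, 0.1815]
orientation: [0.0, 0.316, 0.949, 0.0]
wrist_force: [4.5, 4.8, 0.9]
grip_width: 0.0399
```

Call:
move_arm:
  increments:
    - {"dx":0,"dy":0,"dz":-0.02,"rx":0,"ry":0,"rz":-1,"fingers":0.3}
    - {"dx":0,"dy":0,"dz":-0.04,"rx":0,"ry":0,"rz":-2,"fingers":0.3}
    - {"dx":0,"dy":0,"dz":-0.07,"rx":0,"ry":0,"rz":-3,"fingers":0.3}
    - {"dx":0,"dy":0,"dz":-0.09,"rx":0,"ry":0,"rz":-4,"fingers":0.3}
    - {"dx":0,"dy":0,"dz":-0.11,"rx":0,"ry":0,"rz":-5,"fingers":0.3}
    - {"dx":0,"dy":0,"dz":-0.13,"rx":0,"ry":0,"rz":-6,"fingers":0.3}
    - {"dx":0,"dy":0,"dz":-0.16,"rx":0,"ry":0,"rz":-7,"fingers":0.3}
    - {"dx":0,"dy":0,"dz":-0.18,"rx":0,"ry":0,"rz":-8,"fingers":0.3}

```text
time: 10.5
tool_pos: [0.5659, -0.2418, 0.1797]
orientation: [0.0, 0.853, 0.521, 0.001]
wrist_force: [0.4, 1.2, -0.7]
grip_width: 0.0389
```

```bash
python3 - <<'E'
from h import *
s=bot.read_state(); print(s['time'],s['qpos'],s['wrist_force'],s['moment'],s['orientation'])
E
```

```text
10.5 [ 0.34850598  0.62704819 -0.02444478  1.72133353  0.01908788  0.79219586
 -0.15832696] [ 0.43413747  1.24722532 -0.67203971] [ 0.14126973 -0.28469888  0.09706694] [2.38867099e-04 8.53268850e-01 5.21470745e-01 6.88805257e-04]
```

Still turning smoothly with no stop. I'll continue with another 80°.

Call:
move_arm:
  increments:
    - {"dx":0,"dy":0,"dz":-0.02,"rx":0,"ry":0,"rz":-1,"fingers":0.3}
    - {"dx":0,"dy":0,"dz":-0.04,"rx":0,"ry":0,"rz":-2,"fingers":0.3}
    - {"dx":0,"dy":0,"dz":-0.07,"rx":0,"ry":0,"rz":-3,"fingers":0.3}
    - {"dx":0,"dy":0,"dz":-0.09,"rx":0,"ry":0,"rz":-4,"fingers":0.3}
    - {"dx":0,"dy":0,"dz":-0.11,"rx":0,"ry":0,"rz":-5,"fingers":0.3}
    - {"dx":0,"dy":0,"dz":-0.13,"rx":0,"ry":0,"rz":-6,"fingers":0.3}
    - {"dx":0,"dy":0,"dz":-0.16,"rx":0,"ry":0,"rz":-7,"fingers":0.3}
    - {"dx":0,"dy":0,"dz":-0.18,"rx":0,"ry":0,"rz":-8,"fingers":0.3}
    - {"dx":0,"dy":0,"dz":-0.18,"rx":0,"ry":0,"rz":-8,"fingers":0.3}

```text
time: 11.62
tool_pos: [0.566, -0.242, 0.178]
orientation: [0.0, 0.989, -0.146, 0.001]
wrist_force: [1.9, -1.1, 1.3]
grip_width: 0.0394
```

```bash
python3 - <<'E'
from h import *
s=bot.read_state(); print(s['time'],s['qpos'],s['wrist_force'],s['moment'],s['orientation'])
E
```

```text
11.625 [ 0.09618775  0.65166068  0.33025584  1.7382641  -0.27858795  0.79657266
 -1.30362112] [ 1.88407553 -1.08341469  1.28959056] [ 0.04835328 -0.24200272 -0.02387352] [ 1.73868437e-04  9.89344531e-01 -1.45591792e-01  6.31759628e-04]
```

The tool has turned 160° again, so the screw is near 6.2 rad if the zero is right, and no stop torque has shown yet. I'll let go, wind back 80°, re-grip and find the stop.

Call:
move_arm:
  increments:
    - {"dx":0,"dy":0,"dz":0,"rx":0,"ry":0,"rz":0,"fingers":1}
    - {"dx":0,"dy":0,"dz":0,"rx":0,"ry":0,"rz":0,"fingers":1}
    - {"dx":0,"dy":0,"dz":0,"rx":0,"ry":0,"rz":0,"fingers":1}
    - {"dx":0,"dy":0,"dz":0,"rx":0,"ry":0,"rz":0,"fingers":1}
    - {"dx":0,"dy":0,"dz":0,"rx":0,"ry":0,"rz":1,"fingers":1}
    - {"dx":0,"dy":0,"dz":0,"rx":0,"ry":0,"rz":2,"fingers":1}
    - {"dx":0,"dy":0,"dz":0,"rx":0,"ry":0,"rz":3,"fingers":1}
    - {"dx":0,"dy":0,"dz":0,"rx":0,"ry":0,"rz":4,"fingers":1}
    - {"dx":0,"dy":0,"dz":0,"rx":0,"ry":0,"rz":5,"fingers":1}
    - {"dx":0,"dy":0,"dz":0,"rx":0,"ry":0,"rz":6,"fingers":1}
    - {"dx":0,"dy":0,"dz":0,"rx":0,"ry":0,"rz":7,"fingers":1}
    - {"dx":0,"dy":0,"dz":0,"rx":0,"ry":0,"rz":8,"fingers":1}
    - {"dx":0,"dy":0,"dz":0,"rx":0,"ry":0,"rz":8,"fingers":1}
    - {"dx":0,"dy":0,"dz":0,"rx":0,"ry":0,"rz":8,"fingers":0.3}
    - {"dx":0,"dy":0,"dz":0,"rx":0,"ry":0,"rz":8,"fingers":0.3}
    - {"dx":0,"dy":0,"dz":0,"rx":0,"ry":0,"rz":8,"fingers":0.3}
    - {"dx":0,"dy":0,"dz":0,"rx":0,"ry":0,"rz":8,"fingers":0.3}
  newtons: 15

```text
time: 13.75
tool_pos: [0.5652, -0.2422, 0.1776]
orientation: [0.0, 0.852, 0.523, -0.0]
wrist_force: [-0.2, -0.9, 0.5]
grip_width: 0.0501
```

Call:
move_arm:
  increments:
    - {"dx":0,"dy":0,"dz":-0.01,"rx":0,"ry":0,"rz":-0.5,"fingers":0.3}
    - {"dx":0,"dy":0,"dz":-0.02,"rx":0,"ry":0,"rz":-1,"fingers":0.3}
    - {"dx":0,"dy":0,"dz":-0.02,"rx":0,"ry":0,"rz":-1,"fingers":0.3}

```text
time: 14.12
tool_pos: [0.5657, -0.2421, 0.1776]
orientation: [0.0, 0.894, 0.448, 0.0]
wrist_force: [2.0, 0.2, 0.2]
grip_width: 0.0399
```

```bash
python3 - <<'E'
from h import *
s=bot.read_state(); print(s['time'],s['wrist_force'],s['moment'],s['orientation'])
E
```

```text
14.125 [2.01190756 0.15799582 0.16582882] [-0.0192723  -0.33168175  0.0080942 ] [3.87175815e-04 8.94179145e-01 4.47709021e-01 3.72523636e-04]
```

The fingers had only just closed when that turn began, so I'll continue toward the stop.

Call:
move_arm:
  increments:
    - {"dx":0,"dy":0,"dz":-0.01,"rx":0,"ry":0,"rz":-0.5,"fingers":0.3}
    - {"dx":0,"dy":0,"dz":-0.02,"rx":0,"ry":0,"rz":-1,"fingers":0.3}
    - {"dx":0,"dy":0,"dz":-0.02,"rx":0,"ry":0,"rz":-1.5,"fingers":0.3}

```text
time: 14.5
tool_pos: [0.5655, -0.2423, 0.1776]
orientation: [0.0, 0.945, 0.327, 0.0]
wrist_force: [0.9, 1.3, 1.1]
grip_width: 0.0394
```

```bash
python3 - <<'E'
from h import *
s=bot.read_state(); print(s['time'],s['wrist_force'],s['moment'],s['orientation'])
E
```

```text
14.5 [0.91461453 1.26164587 1.13146134] [ 0.13238531 -0.10472672  0.46833612] [2.42990610e-04 9.45097853e-01 3.26787321e-01 1.88884580e-04]
```

The moment has jumped to 0.47 N m against about 0.09 before, so the screw is at its stop. I'll let go, rise and check both pointers.

Call:
move_arm:
  increments:
    - {"dx":0,"dy":0,"dz":0,"rx":0,"ry":0,"rz":0,"fingers":0.3}
    - {"dx":0,"dy":0,"dz":0,"rx":0,"ry":0,"rz":0,"fingers":1}
    - {"dx":0,"dy":0,"dz":0,"rx":0,"ry":0,"rz":0,"fingers":1}
    - {"dx":0,"dy":0,"dz":0,"rx":0,"ry":0,"rz":0,"fingers":1}
    - {"dx":0,"dy":0,"dz":0,"rx":0,"ry":0,"rz":0,"fingers":1}
    - {"dx":0,"dy":0,"dz":4,"rx":0,"ry":0,"rz":0,"fingers":1}
    - {"dx":0,"dy":0,"dz":8,"rx":0,"ry":0,"rz":0,"fingers":1}
    - {"dx":0,"dy":0,"dz":12.5,"rx":0,"ry":0,"rz":0,"fingers":1}
    - {"dx":0,"dy":0,"dz":12.5,"rx":0,"ry":0,"rz":0,"fingers":1}
    - {"dx":0,"dy":0,"dz":12.5,"rx":0,"ry":0,"rz":0,"fingers":1}

```text
time: 15.75
tool_pos: [0.5648, -0.2421, 0.3016]
orientation: [-0.0, 0.945, 0.327, -0.0]
wrist_force: [-0.3, 0.7, -0.0]
grip_width: 0.088
```

```bash
python3 - <<'E'
from h import *
s=bot.read_state(); w=vision.capture('wrist'); i=vision.camera_info('wrist'); t=vision.capture('top'); t0=cv2.imread('pics/top0.png')
print(s['time'],s['tool_pos'],s['wrist_force'])
print('yellow diff',cv2.absdiff(t,t0)[125:225,125:240].max(), (cv2.absdiff(t,t0)[125:225,125:240].max(2)>40).sum())
f=lambda im:cv2.resize(im,(230,230),interpolation=cv2.INTER_CUBIC)
cv2.imwrite('pics/w4.png',np.hstack([w[100:330,130:410],f(t[150:200,145:195]),f(t0[150:200,145:195])]))
T=np.array(i['cam_to_world'])
for a in(-10,23,60):
    q=np.r_[.5657+.018*np.cos(np.radians(a)),-.242+.018*np.sin(np.radians(a)),.150,1]; pc=np.linalg.inv(T)@q
    print(a,cv2.projectPoints(pc[:3],np.zeros(3),np.zeros(3),np.array(i['K']),np.array(i['dist_coeffs']))[0][0,0]-[130,100])
E
```

```text
15.75 [ 0.56478147 -0.24214188  0.30157244] [-0.3175294   0.70708809 -0.02186674]
yellow diff 28 0
-10 [163.73268463 102.10446138]
23 [151.13986485  94.47892573]
60 [134.49603274  95.43880493]
```

View pics/w4.png

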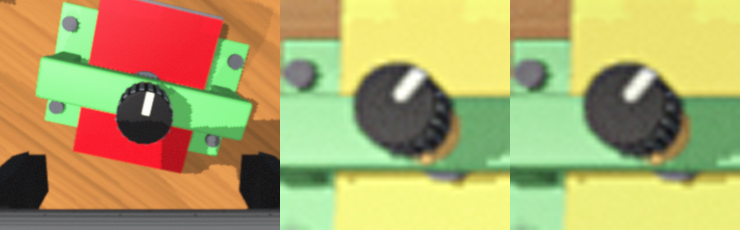

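The red pointer's end is at crop (150,93), where a yaw of 23° should project (151,94). That is the clamp's own axis, one full turn from zero. The yellow knob's pointer is the same in both top views. I'm handing in.

```bash
python3 -c "
from plant import job_done
print(job_done())"
```

```text
the job is handed in; nothing more can be done
None
```

The red-topped stack's clamp is screwed down to its stop, and the job was handed in at about 16 s of the 64 s allowed. I turned the large green clamp's knob clockwise in two part-turns of 160°, then a short third one to the stop. I let go and took a fresh grip between them.

**Let go part-way:** after the first turn the pointer had moved about 159°. That puts the screw near 3.4 rad, assuming zero lies along the clamp's own axis.

**Stop reached:** turning took about 0.09 N m, then rose to 0.47 N m. The pointer ended at about 23° yaw, in line with the clamp, as expected after one full turn.

**Other clamp and contact:** the yellow-topped clamp's knob looks the same in the top view before and after. The gripper is open about 12 cm above the knob, with wrist force under 1 N.

**What went wrong on the way:**
- My first position for the knob was about 18 mm off because of a bad dark mask. The wrist view corrected it before I gripped.
- The first move call was refused for missing keys and moved nothing.
- On the third grip the fingers were still closing when the turn began, with no effect on the result.

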